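Hang the rinse basket in the rail notch of the soaking tub

ROBOT

A 7-joint arm with a two-finger parallel gripper is mounted at the origin on the work surface. World frame = base frame: x ahead of the robot, y to its left, z up, the work surface at z = 0. Lengths are in m, angles in rad, forces in N, time in s.
With the tool pointing down it reaches from about 0.425 to 0.825 m from the base axis. Payload 3.6 kg.
Tool frame: the origin (TCP) lies midway between the tips of the shut fingers; the grasp point (between the pads) lies 19 mm behind it (grip_depth is the distance from the TCP to the grasp point, in m); z points along the fingers, y is the line along which they close (so a half turn about z gives the same grasp; the last joint's range is limited). The gripper opens to 93 mm and grips with 3 to 60 N. Pads are 15 mm wide; open, the fingers measure 128 mm over their backs; the gripper's body (75 mm by 188 mm) begins 65 mm behind the grasp point.
Start: joints at [1.177, 0.615, -0.013, 1.423, 0.008, 1.103, -0.04], TCP at [0.233, -0.607, 0.219] pointing down, gripper open.
Joint ranges: [-3.12, 3.12], [-0.3, 2.06], [-1.34, 1.32], [0.26, 2.42], [-1.36, 4.5], [0.01, 1.98], [-2.84, 2.84]. Speed limits (rad/s): [2.79, 2.79, 3.14, 3.14, 3.14, 3.14, 3.14].

INTERFACE

Orientations are given as a rotation vector (axis times angle).
In Python, from bench import observe, read_camera, close_job, grip_depth gives the robot as it stands. The module is installed in compiled form; this text tells all that it offers.
- The arm moves only by the tool step_arm, never from a script. Its argument "steps" is a list of rows, each a list of 7 numbers: the turn, a rotation vector about the tool's x, y, z in rad, then the shift along the tool's x, y, z in cm, then the closure, from 0 (fully open) to 1 (shut). In form: [[wx, wy, wz, x, y, z, fingers], ...]. A call has 1 to 8 rows; each row shifts and turns the commanded pose from where the row before left it, along the tool's axes as they then stand; what a row does not reach is not made up. A row lasts 1/10 s, in which the tool goes at most 50 mm and 8.59 degrees, less where a joint would pass 70% of its speed; a pose out of reach is approached as far as the arm can. A call with a gripper value outside its range is refused whole. The fingers move at their own pace and stop on an object; "force" is the grip in N (left out, the last holds). Time passes only in rows, so rows that do not move let the fingers close. It gives the time, the measured TCP pose, the force, the opening and the grip force at its end, in the units of the state.
- observe(): the state, without advancing time (a new reading comes with each control period).
- read_camera(name): name is "side" or "top" or "wrist"; returns a dict with "img" (420x560x3 uint8, red, green, blue), "K" (3x3 intrinsics, pixels), "R" (3x3) and "t" (3): a world point X has camera coordinates R X + t; the wrist camera has in their place "mount" (4x4, takes a point from camera to tool coordinates, whose origin is the TCP and whose axes are the flange's). Camera axes: x right, y down, z forward; pixel columns grow to the right and rows downward; lengths in m; the calibration is good to about 2 mm. A picture is of the moment at which its call begins: read the wrist's pose just before it. There is no depth.
- close_job(): hands the job in; it is judged then, once.
The state is a dict: "t": time; "q": joint angles; "dq": joint speeds; "joint_efforts": joint torques, N m; "position": TCP position; "eef_rot": TCP orientation; "ft_force": force on the tool from outside, world axes, zero at the start; "wrist_torque": the same for the moment, N m; "gripper_width": opening from 0.0 (shut) to 1.0 (fully open); "finger_force": force on a finger pad.
Only numpy, scipy, OpenCV 4.12 (cv2) and the standard library are available. Lean on these libraries where they do the work, as an engineer would, in place of code of your own. Each camera call takes 0.05 s, during which the arm holds its last target. There are 200 camera calls.

TASK

Pick up the steel rinse basket of used vials by its green handle and hang it inside the white soaking tub, with its own hook over the tub's near rim and dropped fully down into the notch of the blue rim rail, so that it cannot slide along. Feel for the notch with a light touch without forcing the basket against the tub or rail, let go only once the hook is fully home, and leave the jar, wash bottle and vial where they stand.

Things in the scene. Friction and masses are not known exactly. Their poses are not given: they have to be found in the camera images.
- handle (a point): Centre of the basket's fixed green handle bar: 90 mm long in y, 12 mm thick in x (grip across this), 18 mm high. Axes are the basket's: z up, -x towards its hook side, which roughly faces the robot at the start. The bar is clear 70 mm below. The rigid steel basket (about 0.3 kg) is 76 x 90 x 60 mm (x, y, z), its underside 140 mm below this point, standing on a 6 mm black mat.
- hook (a point): Middle of the underside of the hook's top: 46.5 mm towards -x and 37 mm below the handle point, same y and axes. The hook is a downward-open steel U, 20 mm wide in y, top 4 mm thick; its gap is 17 mm in x, from the basket's flat back (full height) to an outer lip that reaches 22 mm down, its flared end 29 mm down.
- tub: Fixed, empty, open white tub, 160 x 260 x 120 mm outside (x, y, z), walls 8 mm thick; origin at the centre of its underside, z up, -x towards its near wall (robot side). A hook seated in the notch holds the basket clear of the tub's floor.
- rim (a point): Mid-point of the tub's near rim (tub axes; x = -76, y = 0, z = 120 mm in the tub). A blue rail caps this rim: 190 mm long in y, 12 mm thick in x, top 13 mm above this point. Half-way along it is one notch, 25 mm wide in y, open through x, its orange floor 3 mm above this point. The rail is stuck fast: the notch centre is anywhere from y = -30 to +30 mm, not measured, to be seen or felt.
- jar: Amber glass jar, 60 mm across, 110 mm high, origin at the centre of its underside; a bystander.
- wash_bottle: White bottle with a red cap, 68 mm across, 170 mm high, origin at the centre of its underside; a bystander.
- vial: Small capped vial, 29 mm across, 90 mm high, origin at the centre of its underside; a bystander.
Not all that is in view belongs to the job. Leave any purple or yellow look-alike of the part that bears handle alone.

How it is judged:
On the way, in this order (a step that is already met when the one before it is completed fails the run):
1. the basket is lifted so that its underside is above the rim (height (world z) of hook above 0.225 m), for 0.1 s.
2. the hook is over the rim and fully down in the notch while the gripper still holds the basket (z of hook in the frame of tub between 0.117 and 0.128 m and y of hook in the frame of tub between -0.036 and 0.036 m and x of hook in the frame of tub between -0.086 and -0.066 m and angle between hook's own z axis and vertical below 0.17 rad and contact force between the fingers and basket above 1 N), for 0.2 s.
At the end, for the whole second after the job is handed in: The released basket hangs at rest inside the tub from its near rim: hook underside 117 to 128 mm above the tub's underside (notch floor 123, rail top 133), within 36 mm of the tub's middle in y and 10 mm of the near wall in x, basket within 0.17 rad of upright (z of hook in the frame of tub between 0.117 and 0.128 m and y of hook in the frame of tub between -0.036 and 0.036 m and x of hook in the frame of tub between -0.086 and -0.066 m and angle between hook's own z axis and vertical below 0.17 rad and contact force between basket and tub above 1 N and contact force between the fingers and basket below 0.1 N and linear speed of basket below 0.02 m/s and angular speed of basket below 0.2 rad/s); the robot touches nothing.
It fails at once if the basket is forced against the tub or its rail with more than 25 N (contact force between basket and tub above 25 N).
It fails at once if the jar is shifted more than 20 mm or tipped (distance of jar from where it was at the start of the episode above 0.02 m or angle between jar's own z axis and vertical above 0.3 rad).
It fails at once if the wash bottle is shifted more than 20 mm or tipped (distance of wash_bottle from where it was at the start of the episode above 0.02 m or angle between wash_bottle's own z axis and vertical above 0.3 rad).
It fails at once if the vial is shifted more than 20 mm or tipped (distance of vial from where it was at the start of the episode above 0.02 m or angle between vial's own z axis and vertical above 0.3 rad).
It also fails if it takes over 72 s, if anything falls off the work surface, if the arm or the gripper's body presses on something with over 40 N, if the wrist force passes 120 N, or if a joint passes its speed limit or range.

## Working session

There is one attempt and no reset: what is moved stays moved. The work goes in short steps, Python scripts to look and compute and a tool call to move; the robot and the scene stay as the last step left them, time stands still between calls to the robot, and variables do not carry over. Pictures are saved under pics/ and viewed, at most 10 in all, crops included, and the job is handed in when it is done.

Besides the shell and the picture viewer there is one more tool, called after "Call:" as name([rows], argument=value, ...), one row to a line, values as JSON. step_arm: Moves the arm, as the interface text tells. Its arguments: {"type":"object","properties":{"steps":{"type":"array"},"force":{"type":"number"}},"required":["steps"]}

```bash
mkdir -p pics; cat > h.py <<'E'
import numpy as np, cv2
from bench import observe, read_camera, close_job, grip_depth
from scipy.spatial.transform import Rotation as Ro
def ray(c,u,v):
    d=c['R'].T@np.linalg.inv(c['K'])@np.array([u,v,1.]); o=-c['R'].T@c['t']; return o,d
def plane(c,u,v,z):
    o,d=ray(c,u,v); return o+d*(z-o[2])/d[2]
def tri(c1,p1,c2,p2):
    o,d=ray(c1,*p1);p,e=ray(c2,*p2)
    s=np.linalg.lstsq(np.c_[d,-e],p-o,rcond=None)[0]
    a=o+d*s[0];b=p+e*s[1];return (a+b)/2,np.linalg.norm(a-b)
def save(n,im): cv2.imwrite('pics/'+n,im[:,:,::-1])
E
python3 - <<'E'
from h import *
import pickle
cs={}
for n in ('top','side'):
    c=cs[n]=read_camera(n); save(n+'0.png',c['img'])
    print(n,-c['R'].T@c['t'],c['R'][2])
pickle.dump(cs,open('c0.pkl','wb'))
s=observe();print(s['position'],Ro.from_rotvec(s['eef_rot']).as_matrix().round(3),s['ft_force'],grip_depth() if callable(grip_depth) else grip_depth)
E
```

```text
top [ 0.35451226 -0.15267135  1.31400861] [ 0.13121918  0.01953526 -0.99116089]
side [0.1217083  0.60023431 0.86619728] [ 0.35072019 -0.663261   -0.66112041]
[ 0.23284504 -0.60610994  0.21762678] [[ 0.933  0.359 -0.001]
 [ 0.359 -0.933  0.002]
 [-0.    -0.002 -1.   ]] [ 0.83393248 -0.02144156 -0.50072857] 0.0188
```

View pics/top0.png

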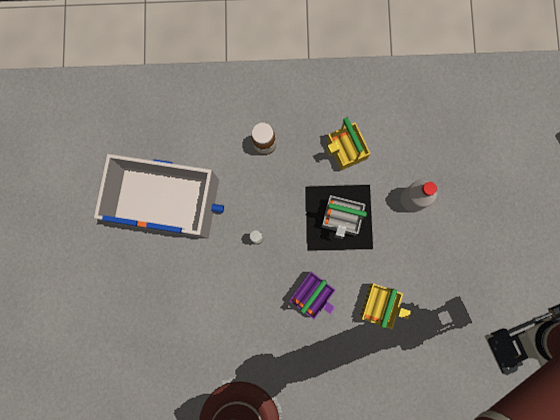

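View pics/side0.png

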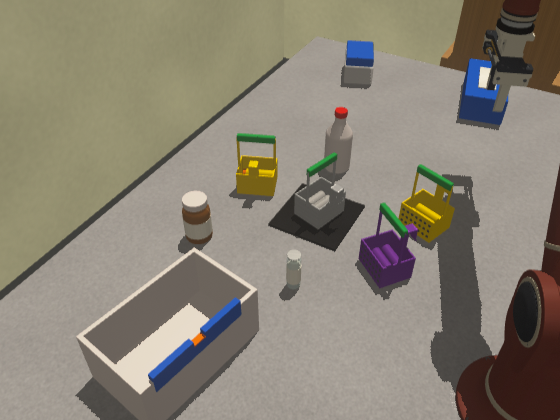

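Top view: the steel basket is at (344,213) on the black mat. The yellow look-alikes are at (348,145) and (382,305), and the purple one is at (312,295). The grey one on the mat fits the description. The tub is at (155,197) with its blue rail at the bottom and the orange notch at (142,224). The vial is at (256,237), the jar at (263,137) and the bottle at (425,195). I'll confirm the basket in a crop and measure.

```bash
python3 - <<'E'
from h import *
import pickle
cs=pickle.load(open('c0.pkl','rb'))
def blobs(c,lo,hi,amin,roi):
    h=cv2.cvtColor(c['img'],cv2.COLOR_RGB2HSV); m=cv2.inRange(h,lo,hi)
    k=np.zeros_like(m);x0,y0,x1,y1=roi;k[y0:y1,x0:x1]=m[y0:y1,x0:x1]
    n,l,st,ce=cv2.connectedComponentsWithStats(k)
    out=[]
    for i in range(1,n):
        if st[i,4]>=amin:
            p=np.argwhere(l==i)[:,::-1].astype(float);mu=p.mean(0)
            w,v=np.linalg.eigh(np.cov((p-mu).T));d=v[:,1];s=(p-mu)@d
            out.append((mu,mu+d*s.min(),mu+d*s.max(),st[i,4]))
    return out
T,S=cs['top'],cs['side']
G=((45,90,40),(80,255,255));B=((100,120,40),(125,255,255));O=((3,150,120),(14,255,255))
g=[blobs(T,*G,20,(315,190,375,235)),blobs(S,*G,20,(300,145,345,180))]
print('handle',g)
P,e=tri(T,g[0][0][0],S,g[1][0][0]);print('tri',P,e)
a,b=[plane(T,*g[0][0][i],.153) for i in (1,2)];print('top ends',a,b,np.linalg.norm(a-b),np.degrees(np.arctan2(*(b-a)[1::-1])),(a+b)/2)
a,b=[plane(S,*g[1][0][i],.146) for i in (1,2)];print('side ends',a,b,np.linalg.norm(a-b),(a+b)/2)
for c,r in ((T,(95,200,200,245)),(S,(140,290,255,395))):
    for nm,C,z in (('blue',B,.130),('or',O,.123)):
        for q in blobs(c,*C,8,r): print(nm,[x.round(1) for x in q[:3]],q[3],[plane(c,*x,z).round(4) for x in q[:3]])
o=[blobs(T,*O,8,(95,200,200,245)),blobs(S,*O,8,(140,290,255,395))]
print('notch tri',tri(T,o[0][0][0],S,o[1][0][0]))
for n,px,z in (('jar',(263,131),.11),('vial',(256,236),.09),('bottle',(430,188),.17)): print(n,plane(T,*px,z))
im=np.hstack([cv2.resize(T['img'][175:260,295:385],(400,378),interpolation=2),cv2.resize(S['img'][145:245,265:371],(400,378),interpolation=2)]);save('crop0.png',im)
E
```

```text
handle [[(array([347.99, 209.84]), array([366.40916935, 214.31636687]), array([328.23363287, 205.03865714]), np.int32(200))], [(array([321.83587786, 163.73282443]), array([336.66053802, 154.00681035]), array([307.23604737, 173.31133452]), np.int32(262))]]
tri [ 0.50949781 -0.27940698  0.14239603] 0.0024887205680362606
top ends [ 0.4953032  -0.32070426  0.153     ] [ 0.51944869 -0.23339958  0.153     ] 0.09058207376081612 74.54037517950485 [ 0.50737595 -0.27705192  0.153     ]
side ends [ 0.495739   -0.32330607  0.146     ] [ 0.52106181 -0.22899646  0.146     ] 0.09765013434171617 [ 0.5084004  -0.27615127  0.146     ]
blue [array([119.4, 220.3]), array([136.3, 223. ]), array([102.2, 217.5])] 181 [array([0.5001, 0.2626, 0.13  ]), array([0.4924, 0.222 , 0.13  ]), array([0.508, 0.304, 0.13 ])]
blue [array([163.9, 227.3]), array([181.3, 230.1]), array([146.7, 224.6])] 182 [array([0.4803, 0.156 , 0.13  ]), array([0.4725, 0.1145, 0.13  ]), array([0.488, 0.197, 0.13 ])]
or [array([141.4, 223.9]), array([145.4, 224.6]), array([137. , 223.1])] 42 [array([0.4909, 0.212 , 0.123 ]), array([0.4888, 0.2022, 0.123 ]), array([0.4931, 0.2226, 0.123 ])]
blue [array([194.7, 344.4]), array([241. , 302.2]), array([150.9, 384.3])] 1879 [array([0.485 , 0.2277, 0.13  ]), array([0.4662, 0.1216, 0.13  ]), array([0.5005, 0.3155, 0.13  ])]
or [array([197.4, 339. ]), array([201.6, 334.6]), array([192.8, 343.9])] 75 [array([0.4906, 0.2138, 0.123 ]), array([0.4896, 0.2037, 0.123 ]), array([0.4916, 0.2249, 0.123 ])]
notch tri (array([0.49129861, 0.21274883, 0.12103629]), np.float64(0.0004847132084208652))
jar [ 0.71421178 -0.08274865  0.11      ]
vial [ 0.45718357 -0.05938095  0.09      ]
bottle [ 0.54983819 -0.46596026  0.17      ]
```

View pics/crop0.png

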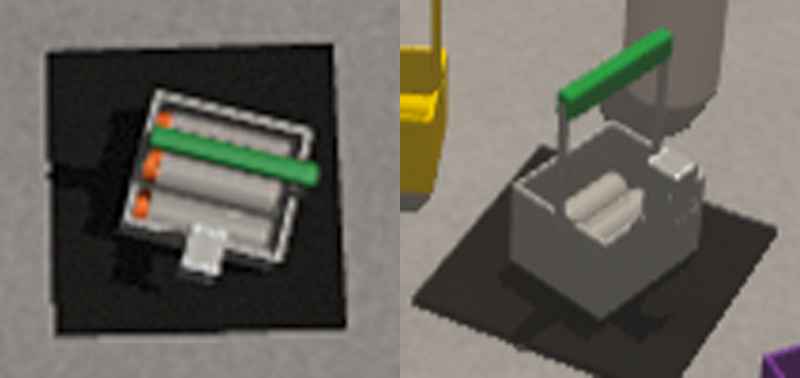

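The crop confirms it: the grey steel basket on the black mat, with its hook at the lower edge (204,250) facing the robot and the green bar running through (235,155). The handle is at about (0.509,-0.278,0.146) with basket yaw -15.5°. The notch is at about (0.491,0.2125) with tub yaw -10.6°.

First I turn the tool so its y lies across the bar.

Call:
step_arm([
  [0, 0, -0.133, 0, 0, 0, 0],
  [0, 0, -0.133, 0, 0, 0, 0],
  [0, 0, -0.133, 0, 0, 0, 0],
  [0, 0, -0.133, 0, 0, 0, 0],
  [0, 0, -0.133, 0, 0, 0, 0],
  [0, 0, -0.133, 0, 0, 0, 0],
  [0, 0, -0.133, 0, 0, 0, 0],
  [0, 0, 0, 0, 0, -1, 0],
])

```text
t: 0.9
position: [0.2321, -0.6056, 0.2268]
eef_rot: [-2.5, -1.895, -0.002]
ft_force: [-0.0, 0.4, 0.1]
gripper_width: 1.001
finger_force: 0.0
```

```bash
cat >> h.py <<'E'
def togo(target,yaw=None):
    "print tool-axis shift (cm) from TCP to target; yaw=wanted tool-y heading deg"
    s=observe();R=Ro.from_rotvec(s['eef_rot']).as_matrix()
    y=np.degrees(np.arctan2(R[1,1],R[0,1]))
    print('t',round(s['t'],2),'pos',s['position'].round(4) if hasattr(s['position'],'round') else s['position'],'yhead',y.round(2),'tilt',R[:,2].round(4),'w',s['gripper_width'],'ft',np.round(s['ft_force'],2),'ff',s['finger_force'])
    print('shift cm',(R.T@(np.array(target)-s['position'])*100).round(2), 'turn z',None if yaw is None else round(-np.radians(yaw-y),4))
    return s,R
E
python3 -c "
from h import *
togo((.509,-.278,.23),-15.5)"
```

```text
t 0.9 pos [ 0.2321 -0.6056  0.2268] yhead -15.66 tilt [-0.0018  0.0047 -1.    ] w 1.0005967111073082 ft [-0.04  0.44  0.15] ff 0.0
shift cm [39.02 17.81 -0.22] turn z -0.0029
```

Call:
step_arm([
  [0, 0, 0, 4.4, 2.0, 0, 0],
  [0, 0, 0, 4.4, 2.0, 0, 0],
  [0, 0, 0, 4.4, 2.0, 0, 0],
  [0, 0, 0, 4.4, 2.0, 0, 0],
  [0, 0, 0, 4.4, 2.0, 0, 0],
  [0, 0, 0, 4.4, 2.0, 0, 0],
  [0, 0, 0, 4.4, 2.0, 0, 0],
  [0, 0, 0, 4.4, 2.0, 0, 0],
])

```text
t: 1.7
position: [0.4833, -0.3094, 0.2295]
eef_rot: [2.506, 1.893, 0.0]
ft_force: [0.2, -1.2, 0.1]
gripper_width: 0.997
finger_force: 0.0
```

Call:
step_arm([
  [0, 0, 0, 3.4, 1.6, 0, 0],
  [0, 0, 0, 0, 0, 0, 0],
  [0, 0, 0, 0, 0, 0, 0],
])

```text
t: 2.0
position: [0.5073, -0.2816, 0.2291]
eef_rot: [2.502, 1.899, -0.0]
ft_force: [-0.5, -0.6, 0.4]
gripper_width: 0.998
finger_force: 0.0
```

```bash
python3 - <<'E'
from h import *
s,R=togo((.509,-.278,.23),-15.5)
c=read_camera('wrist');save('w1.png',c['img']);M=c['mount'];print(M.round(3))
h=cv2.cvtColor(c['img'],cv2.COLOR_RGB2HSV);m=cv2.inRange(h,(45,90,40),(80,255,255))
n,l,st,ce=cv2.connectedComponentsWithStats(m)
for i in range(1,n):
    if st[i,4]>100:
        p=np.argwhere(l==i)[:,::-1].astype(np.float32); box=cv2.boxPoints(cv2.minAreaRect(p))
        d=(np.linalg.inv(c['K'])@np.c_[box,np.ones(4)].T).T@M[:3,:3].T@R.T; o=s['position']+R@M[:3,3]
        print(st[i],ce[i]); W=np.array([o+k*(.155-o[2])/k[2] for k in d]); print(box.round(0).tolist(),W.round(4).tolist(),W.mean(0))
E
```

```text
t 2.0 pos [ 0.5073 -0.2816  0.2291] yhead -15.62 tilt [ 1.e-04 -4.e-04 -1.e+00] w 0.9981337470145228 ft [-0.46 -0.59  0.38] ff 0.0
shift cm [ 0.4   0.07 -0.09] turn z -0.0021
[[-0.001 -0.965 -0.264  0.073]
 [ 1.    -0.001  0.001 -0.   ]
 [-0.001 -0.264  0.965 -0.165]
 [ 0.     0.     0.     1.   ]]
[ 453  139  107   78 2490] [508.63815261 177.09718876]
[[451.0, 202.0], [555.0, 133.0], [567.0, 151.0], [463.0, 220.0]] [[0.6365, -0.2996, 0.155], [0.716, -0.268, 0.155], [0.7239, -0.2835, 0.155], [0.6436, -0.3165, 0.155]] [ 0.67997321 -0.2918899   0.155     ]
[ 275  157   16  111 1610] [282.10434783 211.70248447]
[[275.0, 157.0], [290.0, 157.0], [290.0, 267.0], [275.0, 267.0]] [[0.5155, -0.2298, 0.155], [0.5262, -0.2328, 0.155], [0.5028, -0.3181, 0.155], [0.4911, -0.3148, 0.155]] [ 0.50892505 -0.27387126  0.155     ]
[   0  161   79   45 1546] [ 36.41073739 184.17852523]
[[-7.0, 179.0], [0.0, 160.0], [79.0, 190.0], [72.0, 209.0]] [[0.3066, -0.1886, 0.155], [0.3188, -0.1772, 0.155], [0.3655, -0.2134, 0.155], [0.3536, -0.2257, 0.155]] [ 0.33613327 -0.20118474  0.155     ]
```

View pics/w1.png

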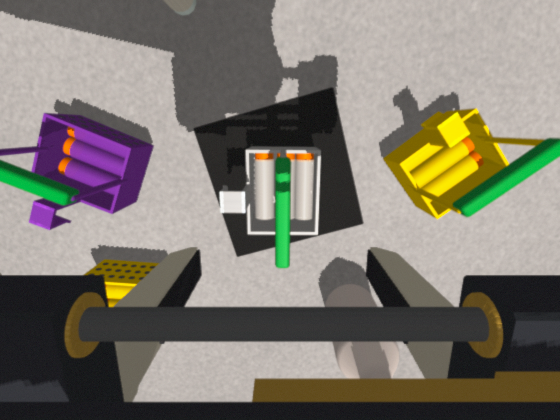

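The wrist view shows the steel basket's bar at (282,212), running along the image's vertical and centred between the fingers. The hook is on the left at (232,202). I descend and grip.

Call:
step_arm([
  [0, 0, 0, 0.65, 0.1, 0, 0],
  [0, 0, 0, 0, 0, 2, 0],
  [0, 0, 0, 0, 0, 3, 0],
  [0, 0, 0, 0, 0, 3, 0],
  [0, 0, 0, 0, 0, 1.6, 0],
  [0, 0, 0, 0, 0, 0.6, 0],
  [0, 0, 0, 0, 0, 0, 0],
  [0, 0, 0, 0, 0, 0, 0],
])

```text
t: 2.85
position: [0.5099, -0.2772, 0.1277]
eef_rot: [2.503, 1.896, 0.001]
ft_force: [-1.0, -1.1, 0.7]
gripper_width: 1.0
finger_force: 0.0
```

Call:
step_arm([
  [0, 0, 0, 0, 0, 0, 0.6],
  [0, 0, 0, 0, 0, 0, 1],
  [0, 0, 0, 0, 0, 0, 1],
  [0, 0, 0, 0, 0, 0, 1],
  [0, 0, 0, 0, 0, 0, 1],
  [0, 0, 0, 0, 0, 0, 1],
  [0, 0, 0, 0, 0, 0, 1],
  [0, 0, 0, 0, 0, 0, 1],
], force=30)

```text
t: 3.65
position: [0.5094, -0.2765, 0.1266]
eef_rot: [-2.503, -1.899, -0.0]
ft_force: [0.1, -0.4, 0.4]
gripper_width: 0.358
finger_force: 0.0
```

Call:
step_arm([
  [0, 0, 0, 0, 0, 0, 1],
  [0, 0, 0, 0, 0, 0, 1],
  [0, 0, 0, 0, 0, 0, 1],
  [0, 0, 0, 0, 0, 0, 1],
  [0, 0, 0, 0, 0, 0, 1],
  [0, 0, 0, 0, 0, 0, 1],
])

```text
t: 4.25
position: [0.5092, -0.2764, 0.1265]
eef_rot: [-2.503, -1.898, 0.0]
ft_force: [-0.3, -0.0, -1.1]
gripper_width: 0.128
finger_force: 30.0
```

Call:
step_arm([
  [0, 0, 0, 0, 0, -1, 1],
  [0, 0, 0, 0, 0, -2, 1],
  [0, 0, 0, 0, 0, -2.5, 1],
  [0, 0, 0, 0, 0, -2.5, 1],
  [0, 0, 0, 0, 0, -2.5, 1],
  [0, 0, 0, 0, 0, -2.5, 1],
  [0, 0, 0, 0, 0, -2, 1],
  [0, 0, 0, 0, 0, -1, 1],
])

```text
t: 5.05
position: [0.5101, -0.2766, 0.2891]
eef_rot: [2.5, 1.897, 0.003]
ft_force: [0.8, -0.9, -2.7]
gripper_width: 0.128
finger_force: 30.0
```

Call:
step_arm([
  [0, 0, 0, 0, 0, 0, 1],
  [0, 0, 0, 0, 0, 0, 1],
])

```text
t: 5.25
position: [0.5088, -0.2762, 0.2858]
eef_rot: [-2.502, -1.898, 0.001]
ft_force: [-0.0, -0.1, -3.5]
gripper_width: 0.129
finger_force: 30.0
```

```bash
python3 - <<'E'
from h import *
# aim: hook over notch; handle = notch + 46.5mm along tub x (-10.6 deg)
a=np.radians(-10.6);H=np.array([.4911,.2125])+.0465*np.array([np.cos(a),np.sin(a)]);print('tcp aim',H)
s,R=togo((*H,.287),-10.6)
c=read_camera('wrist');save('w2.png',c['img'])
E
```

```text
tcp aim [0.53680649 0.20394626]
t 5.25 pos [ 0.5088 -0.2762  0.2858] yhead -15.64 tilt [-1.7e-03  8.0e-04 -1.0e+00] w 0.12858591478042833 ft [-0.03 -0.12 -3.49] ff 29.993172883987427
shift cm [ 47.   -10.24  -0.09] turn z -0.0879
```

View pics/w2.png

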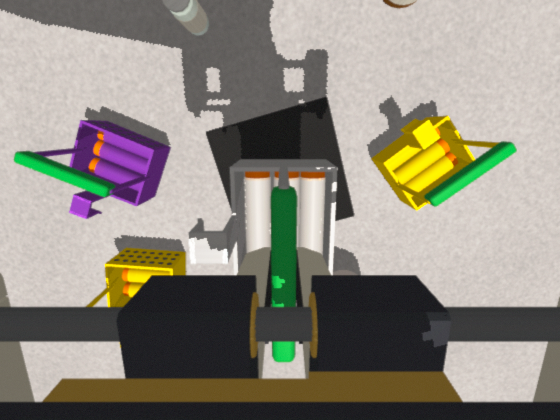

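The basket is held: the bar is at (284,240) between the pads and the hook is at (210,245), the basket swung clear. I carry it over the tub.

Call:
step_arm([
  [0, 0, 0, 1.5, -0.33, 0, 1],
  [0, 0, 0, 3, -0.65, 0, 1],
  [0, 0, 0, 3.5, -0.76, 0, 1],
  [0, 0, 0, 3.5, -0.76, 0, 1],
  [0, 0, 0, 3.5, -0.76, 0, 1],
  [0, 0, 0, 3.5, -0.76, 0, 1],
  [0, 0, 0, 3.5, -0.76, 0, 1],
  [0, 0, 0, 3.5, -0.76, 0, 1],
])

```text
t: 6.1
position: [0.5238, -0.0131, 0.286]
eef_rot: [-2.5, -1.899, 0.001]
ft_force: [-0.5, 1.0, -2.9]
gripper_width: 0.128
finger_force: 30.0
```

Call:
step_arm([
  [0, 0, 0, 3.5, -0.76, 0, 1],
  [0, 0, 0, 3.5, -0.76, 0, 1],
  [0, 0, 0, 3.5, -0.76, 0, 1],
  [0, 0, 0, 3.5, -0.76, 0, 1],
  [0, 0, 0, 3.5, -0.76, 0, 1],
  [0, 0, 0, 2.5, -0.54, 0, 1],
  [0, 0, 0, 1, -0.22, 0, 1],
  [0, 0, -0.088, 0, 0, 0, 1],
])

```text
t: 6.9
position: [0.536, 0.2012, 0.286]
eef_rot: [-2.409, -2.014, 0.002]
ft_force: [0.1, -0.2, -2.2]
gripper_width: 0.123
finger_force: 30.0
```

Call:
step_arm([
  [0, 0, 0, 0, 0, 0, 1],
  [0, 0, 0, 0, 0, 0, 1],
  [0, 0, 0, 0, 0, 0, 1],
])

```text
t: 7.2
position: [0.5375, 0.1975, 0.2865]
eef_rot: [2.42, 2.003, -0.001]
ft_force: [-0.2, 0.2, -2.0]
gripper_width: 0.128
finger_force: 30.0
```

```bash
python3 - <<'E'
from h import *
import pickle
s,R=togo((.5368,.2039,.287),-10.6)
w=read_camera('wrist');t=read_camera('top');d=read_camera('side')
pickle.dump((s,R,w,t,d),open('c3.pkl','wb'))
print(w['K'])
save('s3.png',np.hstack([cv2.resize(t['img'][150:260,80:220],(400,314),interpolation=2),cv2.resize(d['img'][230:400,70:287],(400,314),interpolation=2)]))
save('w3.png',w['img'])
E
```

```text
t 7.2 pos [0.5375 0.1975 0.2865] yhead -10.76 tilt [-3.e-04 -7.e-04 -1.e+00] w 0.1276829771220153 ft [-0.16  0.16 -2.03] ff 29.99313533306122
shift cm [ 0.62 -0.19 -0.05] turn z -0.0027
[[319.75953041   0.         283.2876144 ]
 [  0.         319.75953041 214.62249708]
 [  0.           0.           1.        ]]
```

View pics/w3.png

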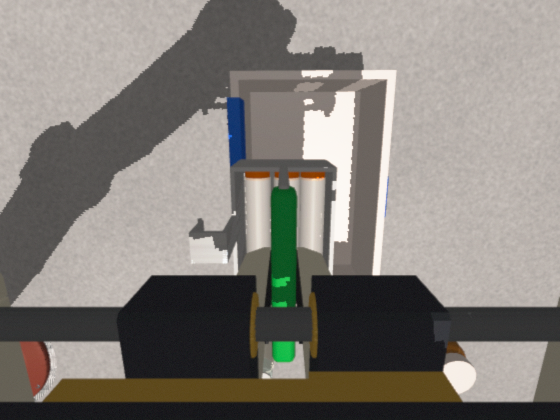

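View pics/s3.png

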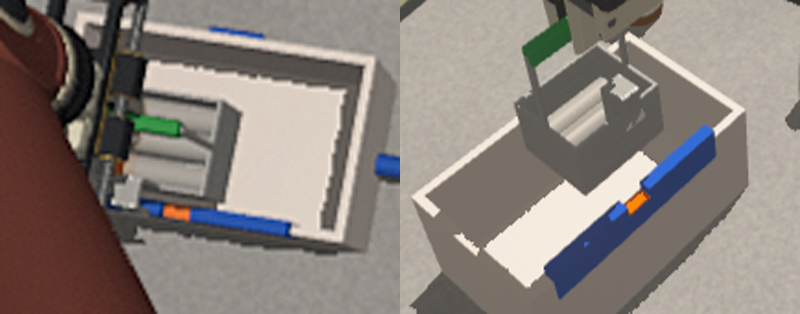

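The wrist view shows the rail's far half at u 228–245, v 97–165, and the hook plate at (210,247). In the crops the orange notch is at top (175,212) and side (638,202), with the hook still above and short of it. I now measure hook and rail in the tool frame.

```bash
python3 - <<'E'
from h import *
import pickle
s,R,w,t,d=pickle.load(open('c3.pkl','rb'));M=w['mount'];im=w['img']
def tp(u,v,z):  # point in tool frame on plane tool z
    k=M[:3,:3]@np.linalg.inv(w['K'])@np.array([u,v,1.]);o=M[:3,3];return o+k*(z-o[2])/k[2]
h=cv2.cvtColor(im,cv2.COLOR_RGB2HSV);b=cv2.inRange(h,(100,120,30),(130,255,255));b[:, :215]=0;b[:,260:]=0;b[:90]=0;b[175:]=0
zr=s['position'][2]-.133
L=[]
for v in range(102,158,4):
    u=np.flatnonzero(b[v]); L.append([tp(u[0]-.0,v,zr),tp(u[-1]+1,v,zr)])
L=np.array(L);
for i in (0,1):
    f=np.polyfit(L[:,i,0],L[:,i,1],1);print('edge',i,'slope deg',np.degrees(np.arctan(f[0])).round(2),'y at x=0',f[1]*1e3,'y mean',L[:,i,1].mean()*1e3,'x mean',L[:,i,0].mean()*1e3)
vs=np.flatnonzero(b.any(1));print('far end',vs[0],tp(235,vs[0],zr)*1e3)
g=cv2.cvtColor(im,cv2.COLOR_RGB2GRAY);m=(g>195).astype(np.uint8);x=np.zeros_like(m);x[215:275,180:236]=m[215:275,180:236]
n,l,st,ce=cv2.connectedComponentsWithStats(x);i=1+np.argmax(st[1:,4]);print('hook',st[i])
u0,v0,ww,hh=st[i,:4]
for u,v in ((u0,v0),(u0+ww,v0+hh),(u0+ww/2,v0+hh/2)): print((tp(u,v,.0142)*1e3).round(1))
print(g[225:268:2,212],g[245,184:240:2])
Q=np.array([.4911,.2125,.123]);print('notch in tool',(R.T@(Q-s['position'])*1e3).round(1))
for c,r in ((t,(95,200,200,245)),(d,(140,290,290,395))):
    hh=cv2.cvtColor(c['img'],cv2.COLOR_RGB2HSV);m=cv2.inRange(hh,(3,150,120),(14,255,255));q=np.zeros_like(m);q[r[1]:r[3],r[0]:r[2]]=m[r[1]:r[3],r[0]:r[2]]
    p=np.argwhere(q)[:,::-1].mean(0);print('orange',p,plane(c,*p,.123))
E
```

```text
edge 0 slope deg -0.8 y at x=0 -51.34913197890338 y mean -52.35601953851179 x mean 72.45005474144752
edge 1 slope deg 0.31 y at x=0 -37.42112485811623 y mean -37.02828665717677 x mean 72.4401296106689
far end 97 [100.74666951 -45.10079324 153.53861677]
hook [189 237  39  27 800]
[ 10.6 -55.9  14.2]
[ -6.8 -33.5  14.2]
[  2.  -44.8  14.2]
[184 182 186 105  91  96 183 197 214 218 215 213 216 218 219 217 217 220
 220 196 187 182] [181 182 184 208 210 210 211 211 210 212 212 213 214 214 215 178  89  90
  91  90  91  85  84  84  82 132 209  87]
notch in tool [  6.2 -48.3 163.5]
orange [141.22222222 224.19444444] [0.49005084 0.21234638 0.123     ]
orange [198.66666667 338.11111111] [0.48987142 0.21146581 0.123     ]
```

```bash
python3 - <<'E'
from h import *
import pickle
s,R,w,t,d=pickle.load(open('c3.pkl','rb'));M=w['mount'];im=w['img']
def tp(u,v,z):
    k=M[:3,:3]@np.linalg.inv(w['K'])@np.array([u,v,1.]);o=M[:3,3];return (o+k*(z-o[2])/k[2])*1e3
h=cv2.cvtColor(im,cv2.COLOR_RGB2HSV);m=cv2.inRange(h,(45,90,30),(80,255,255));m[:,:262]=0;m[:,306:]=0
v,u=np.nonzero(m);print(v.min(),v.max(),u.min(),u.max())
for z in (-.028,-.019): print(z,tp(284,v.min(),z),tp(284,v.max()+1,z))
# basket body far/near rim corners: rim plane 80mm below handle
for p in ((232,161),(338,161)): print(tp(*p,.061))
# ext cams: hook plate centroid, top and side
g=[]
for c,r in ((t,(108,205,140,228)),(d,(170,255,220,290))):
    print(); 
crop=np.hstack([cv2.resize(im[205:285,170:290],(480,320),interpolation=0),cv2.resize(d['img'][260:310,165:205],(256,320),interpolation=0)]);save('c4.png',crop)
E
```

```text
187 361 270 296
-0.028 [ 48.32559633   0.38127677 -28.        ] [-42.05393855   0.37613361 -28.        ]
-0.019 [ 46.67718217   0.40825337 -19.        ] [-49.62227978   0.40277334 -19.        ]
[ 50.53498713 -35.84374715  61.        ]
[50.48048168 38.55621239 61.        ]
```

View pics/c4.png

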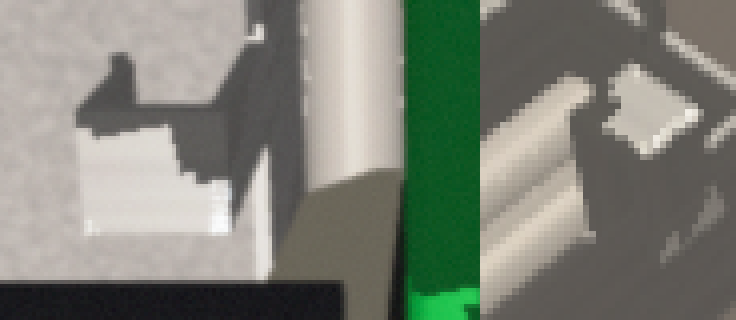

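The enlarged crop shows the hook plate spanning v 231–263.5, its upper part shadowed, with outer edge u≈189.5. So the hook centre is at tool x≈+3.5 mm and the notch at ≈+6 mm, and the across-rail offset is ≲1 mm. I correct for that and lower until the lip is just above the rail.

Call:
step_arm([
  [0, 0, 0, 0.25, -0.1, 0, 1],
  [0, 0, 0, 0, 0, 1.5, 1],
  [0, 0, 0, 0, 0, 2, 1],
  [0, 0, 0, 0, 0, 2, 1],
  [0, 0, 0, 0, 0, 2, 1],
  [0, 0, 0, 0, 0, 1.2, 1],
  [0, 0, 0, 0, 0, 0.6, 1],
  [0, 0, 0, 0, 0, 0, 1],
])

```text
t: 8.15
position: [0.5368, 0.2012, 0.1933]
eef_rot: [-2.417, -2.007, 0.001]
ft_force: [-0.3, -0.3, -2.2]
gripper_width: 0.126
finger_force: 30.0
```

Call:
step_arm([
  [0, 0, 0, 0, 0, 0, 1],
  [0, 0, 0, 0, 0, 0, 1],
])

```text
t: 8.35
position: [0.5376, 0.2016, 0.1948]
eef_rot: [2.417, 2.006, 0.004]
ft_force: [-0.4, -0.0, -2.6]
gripper_width: 0.122
finger_force: 30.0
```

```bash
python3 - <<'E'
from h import *
s,R=togo((.5368,.2065,.141),-10.6)
t=read_camera('top');d=read_camera('side')
save('s5.png',np.hstack([cv2.resize(t['img'][185:245,90:170],(400,300),interpolation=2),cv2.resize(d['img'][270:390,120:280],(400,300),interpolation=2)]))
E
```

```text
t 8.35 pos [0.5376 0.2016 0.1948] yhead -10.6 tilt [ 0.0021  0.001  -1.    ] w 0.1224603872473172 ft [-0.42 -0.05 -2.58] ff 29.99316930770874
shift cm [ 0.46 -0.18  5.38] turn z 0.0
```

View pics/s5.png

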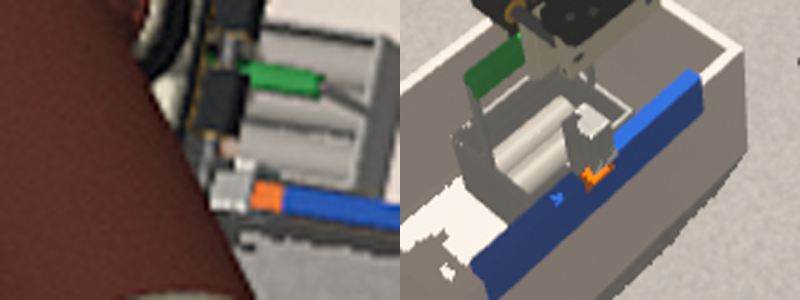

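The side crop shows the hook lip directly above the orange notch at (597,175). In the top crop the plate (232,188) lies beside the orange because it is still raised. I lower the lip past the rail gently.

Call:
step_arm([
  [0, 0, 0, 0, 0, 0.4, 1],
  [0, 0, 0, 0, 0, 0.4, 1],
  [0, 0, 0, 0, 0, 0.4, 1],
  [0, 0, 0, 0, 0, 0.4, 1],
  [0, 0, 0, 0, 0, 0.2, 1],
  [0, 0, 0, 0, 0, 0, 1],
])

```text
t: 9.05
position: [0.5367, 0.201, 0.1752]
eef_rot: [-2.417, -2.007, 0.001]
ft_force: [-0.0, 0.4, -2.0]
gripper_width: 0.127
finger_force: 30.0
```

```bash
python3 -c "
from h import *
togo((.5368,.2065,.141),-10.6)"
```

```text
t 9.05 pos [0.5367 0.201  0.1752] yhead -10.6 tilt [-9.e-04 -3.e-04 -1.e+00] w 0.12688714861272699 ft [-0.04  0.39 -2.05] ff 29.993069171905518
shift cm [ 0.54 -0.09  3.42] turn z 0.0001
```

Call:
step_arm([
  [0, 0, 0, 0, 0, 0.4, 1],
  [0, 0, 0, 0, 0, 0.4, 1],
  [0, 0, 0, 0, 0, 0.4, 1],
  [0, 0, 0, 0, 0, 0.3, 1],
  [0, 0, 0, 0, 0, 0.2, 1],
  [0, 0, 0, 0, 0, 0, 1],
  [0, 0, 0, 0, 0, 0, 1],
])

```text
t: 9.75
position: [0.537, 0.2013, 0.1587]
eef_rot: [-2.417, -2.007, -0.0]
ft_force: [0.9, 0.4, -3.2]
gripper_width: 0.132
finger_force: 30.0
```

Call:
step_arm([
  [0, 0, 0, 0, 0, 0.15, 1],
  [0, 0, 0, 0, 0, 0.15, 1],
  [0, 0, 0, 0, 0, 0.1, 1],
  [0, 0, 0, 0, 0, 0, 1],
  [0, 0, 0, 0, 0, 0, 1],
])

```text
t: 10.25
position: [0.5369, 0.2012, 0.1547]
eef_rot: [-2.417, -2.007, 0.0]
ft_force: [0.6, -0.1, -2.0]
gripper_width: 0.13
finger_force: 30.0
```

Call:
step_arm([
  [0, 0, 0, 0, 0, 0.1, 1],
  [0, 0, 0, 0, 0, 0.1, 1],
  [0, 0, 0, 0, 0, 0.1, 1],
  [0, 0, 0, 0, 0, 0, 1],
  [0, 0, 0, 0, 0, 0, 1],
])

```text
t: 10.75
position: [0.5369, 0.2012, 0.1517]
eef_rot: [-2.417, -2.007, -0.0]
ft_force: [0.3, 0.4, -3.0]
gripper_width: 0.127
finger_force: 30.0
```

Call:
step_arm([
  [0, 0, 0, 0, 0, 0.1, 1],
  [0, 0, 0, 0, 0, 0.1, 1],
  [0, 0, 0, 0, 0, 0, 1],
  [0, 0, 0, 0, 0, 0, 1],
])

```text
t: 11.15
position: [0.5369, 0.2012, 0.1497]
eef_rot: [-2.417, -2.007, -0.0]
ft_force: [-0.1, 0.0, -2.5]
gripper_width: 0.129
finger_force: 30.0
```

Call:
step_arm([
  [0, 0, 0, 0, 0, 0.1, 1],
  [0, 0, 0, 0, 0, 0.1, 1],
  [0, 0, 0, 0, 0, 0, 1],
  [0, 0, 0, 0, 0, 0, 1],
])

```text
t: 11.55
position: [0.5369, 0.2012, 0.1477]
eef_rot: [-2.417, -2.007, 0.0]
ft_force: [-0.6, -0.5, -3.0]
gripper_width: 0.124
finger_force: 30.0
```

Call:
step_arm([
  [0, 0, 0, 0, 0, 0.1, 1],
  [0, 0, 0, 0, 0, 0.1, 1],
  [0, 0, 0, 0, 0, 0, 1],
  [0, 0, 0, 0, 0, 0, 1],
])

```text
t: 11.95
position: [0.5372, 0.2012, 0.1461]
eef_rot: [2.417, 2.007, 0.001]
ft_force: [-0.3, -0.2, 0.1]
gripper_width: 0.126
finger_force: 30.0
```

Contact began at hook z≈0.129, which lies between the rail top and the notch floor. I lighten the touch and feel along the rail; the pose readings suggest about 1 mm overshoot in +x.

Call:
step_arm([
  [0, 0, 0, 0, 0, -0.05, 1],
  [0, 0, 0, -0.05, 0, 0, 1],
  [0, 0, 0, -0.05, 0, 0, 1],
  [0, 0, 0, -0.05, 0, 0, 1],
  [0, 0, 0, 0, 0, 0, 1],
  [0, 0, 0, 0, 0, 0, 1],
])

```text
t: 12.55
position: [0.5367, 0.1999, 0.1462]
eef_rot: [-2.417, -2.007, -0.0]
ft_force: [0.5, -0.1, -0.9]
gripper_width: 0.129
finger_force: 30.0
```

```bash
cat > m.py <<'E'
from h import *
F=[];P=[]
for i in range(4):
    s=observe();F.append(s['ft_force']);P.append(s['position']);c=read_camera('wrist')
a=np.radians(-10.6);yd=np.array([-np.sin(a),np.cos(a),0]);xd=np.array([np.cos(a),np.sin(a),0])
f=np.mean(F,0);p=np.mean(P,0);print('f x,y(tub),z',[round(float(k),2) for k in (f@xd,f@yd,f[2])],'p',p.round(4),'along',round(float(p@yd)*1e3,2),'across',round(float(p@xd)*1e3,2),'torque',np.round(s['wrist_torque'],2),R if 0 else Ro.from_rotvec(s['eef_rot']).as_matrix()[:,2].round(4))
E
python3 m.py
```

```text
f x,y(tub),z [0.17, 0.38, -1.17] p [0.5367 0.1998 0.1462] along 295.14 across 490.73 torque [ 0.17 -0.05 -0.02] [-0.e+00  2.e-04 -1.e+00]
```

Call:
step_arm([
  [0, 0, 0, 0, 0, 0.05, 1],
  [0, 0, 0, 0, 0, 0.05, 1],
  [0, 0, 0, 0, 0, 0, 1],
  [0, 0, 0, 0, 0, 0, 1],
])

```text
t: 13.15
position: [0.537, 0.1998, 0.1458]
eef_rot: [2.417, 2.006, 0.001]
ft_force: [-0.4, -0.9, 4.9]
gripper_width: 0.127
finger_force: 30.0
```

```bash
python3 m.py; python3 - <<'E'
from h import *
t=read_camera('top');d=read_camera('side')
for c,r in ((t,(95,200,200,245)),(d,(140,290,290,395))):
    h=cv2.cvtColor(c['img'],cv2.COLOR_RGB2HSV)
    for nm,lo,hi in (('or',(3,150,80),(16,255,255)),):
        m=cv2.inRange(h,lo,hi);q=np.zeros_like(m);q[r[1]:r[3],r[0]:r[2]]=m[r[1]:r[3],r[0]:r[2]]
        p=np.argwhere(q)[:,::-1];print(nm,len(p),p.min(0) if len(p) else '',p.max(0) if len(p) else '')
save('s6.png',np.hstack([cv2.resize(t['img'][195:240,105:165],(400,300),interpolation=0),cv2.resize(d['img'][305:365,160:240],(400,300),interpolation=0)]))
E
```

```text
f x,y(tub),z [-0.05, -0.6, 5.18] p [0.537  0.1998 0.1458] along 295.17 across 491.05 torque [-0.02  0.28  0.03] [ 9.e-04  3.e-04 -1.e+00]
or 34 [ 96 201] [124 244]
or 5 [194 343] [196 345]
```

View pics/s6.png

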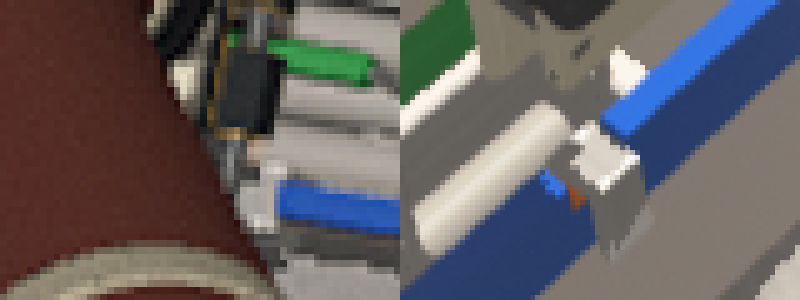

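The side crop shows the plate at (605,155) overlapping the near end of the right-hand blue rail piece, with orange visible only on its left (+y) side at (577,195). So the hook must go a little towards +y (tool +x). I lighten and slide that way, waiting for the load to return.

Call:
step_arm([
  [0, 0, 0, 0, 0, -0.1, 1],
  [0, 0, 0, 0.1, 0, 0, 1],
  [0, 0, 0, 0.1, 0, 0, 1],
  [0, 0, 0, 0.1, 0, 0, 1],
  [0, 0, 0, 0, 0, 0, 1],
])

```text
t: 13.95
position: [0.5371, 0.2013, 0.1459]
eef_rot: [2.416, 2.006, -0.003]
ft_force: [-0.1, -3.3, 2.9]
gripper_width: 0.122
finger_force: 30.0
```

```bash
python3 m.py
```

```text
f x,y(tub),z [0.35, -2.98, 2.59] p [0.5371 0.2017 0.146 ] along 297.03 across 490.87 torque [-0.67  0.21  0.15] [-4.e-04 -8.e-04 -1.e+00]
```

Call:
step_arm([
  [0, 0, 0, 0.1, 0, 0, 1],
  [0, 0, 0, 0.05, 0, 0, 1],
  [0, 0, 0, 0, 0, 0, 1],
])

```text
t: 14.45
position: [0.5374, 0.2046, 0.1461]
eef_rot: [-2.416, -2.007, -0.001]
ft_force: [-0.7, -2.1, 0.5]
gripper_width: 0.126
finger_force: 30.0
```

```bash
python3 m.py
```

```text
f x,y(tub),z [-0.06, -1.92, 0.88] p [0.5374 0.2046 0.1461] along 299.95 across 490.59 torque [-0.43  0.16  0.13] [-1.e-04  7.e-04 -1.e+00]
```

Call:
step_arm([
  [0, 0, 0, 0, 0, -0.05, 1],
  [0, 0, 0, 0.1, 0, 0, 1],
  [0, 0, 0, 0, 0, 0, 1],
  [0, 0, 0, 0, 0, 0, 1],
])

```text
t: 15.05
position: [0.5373, 0.205, 0.1463]
eef_rot: [-2.417, -2.007, 0.001]
ft_force: [0.1, -2.2, -2.4]
gripper_width: 0.123
finger_force: 30.0
```

```bash
python3 m.py
```

```text
f x,y(tub),z [-0.2, -1.37, -3.02] p [0.5373 0.205  0.1463] along 300.31 across 490.47 torque [-0.39  0.03  0.07] [-9.e-04 -3.e-04 -1.e+00]
```

Call:
step_arm([
  [0, 0, 0, 0, 0, 0.05, 1],
  [0, 0, 0, 0, 0, 0.05, 1],
  [0, 0, 0, 0, 0, 0, 1],
  [0, 0, 0, 0, 0, 0, 1],
])

```text
t: 15.65
position: [0.5376, 0.205, 0.146]
eef_rot: [2.417, 2.007, -0.0]
ft_force: [-1.7, -2.9, 1.3]
gripper_width: 0.125
finger_force: 30.0
```

```bash
python3 m.py
```

```text
f x,y(tub),z [-0.96, -2.88, 1.18] p [0.5376 0.205  0.146 ] along 300.43 across 490.71 torque [-0.6   0.52  0.16] [ 0.e+00 -1.e-04 -1.e+00]
```

Call:
step_arm([
  [0, 0, 0, 0, 0, -0.15, 1],
  [0, 0, 0, 0.1, 0, 0, 1],
  [0, 0, 0, 0, 0, 0, 1],
  [0, 0, 0, 0, 0, 0, 1],
])

```text
t: 16.25
position: [0.5377, 0.2053, 0.1468]
eef_rot: [2.417, 2.006, -0.002]
ft_force: [-0.3, -3.4, -1.9]
gripper_width: 0.124
finger_force: 30.0
```

```bash
python3 m.py
```

```text
f x,y(tub),z [-0.06, -3.9, -2.06] p [0.5377 0.2053 0.1468] along 300.72 across 490.8 torque [-1.07  0.2   0.26] [-6.0e-04 -1.2e-03 -1.0e+00]
```

Sideways force grows with no vertical load, so the hook is against a notch wall at +y. I check for the opposite wall to be sure.

Call:
step_arm([
  [0, 0, 0, -0.1, 0, 0, 1],
  [0, 0, 0, -0.1, 0, 0, 1],
  [0, 0, 0, -0.1, 0, 0, 1],
  [0, 0, 0, -0.1, 0, 0, 1],
  [0, 0, 0, -0.1, 0, 0, 1],
  [0, 0, 0, -0.1, 0, 0, 1],
  [0, 0, 0, 0, 0, 0, 1],
])

```text
t: 17.15
position: [0.5369, 0.2005, 0.1474]
eef_rot: [-2.417, -2.007, -0.002]
ft_force: [-0.3, 0.0, -3.3]
gripper_width: 0.121
finger_force: 30.0
```

```bash
python3 m.py
```

```text
f x,y(tub),z [-0.12, -0.14, -3.07] p [0.5369 0.2004 0.1473] along 295.78 across 490.87 torque [-0.01 -0.1   0.01] [ 3.e-04  5.e-04 -1.e+00]
```

Call:
step_arm([
  [0, 0, 0, -0.1, 0, 0, 1],
  [0, 0, 0, 0, 0, 0, 1],
  [0, 0, 0, 0, 0, 0, 1],
])

```text
t: 17.65
position: [0.5366, 0.1996, 0.1473]
eef_rot: [-2.417, -2.007, -0.001]
ft_force: [-0.4, 1.5, -2.7]
gripper_width: 0.13
finger_force: 30.0
```

```bash
python3 m.py
```

```text
f x,y(tub),z [-0.22, 1.44, -2.5] p [0.5366 0.1996 0.1473] along 294.88 across 490.76 torque [ 0.26 -0.07 -0.04] [ 2.e-04  6.e-04 -1.e+00]
```

Both walls are felt, at 294.9 and 300.3 mm, with 5 mm of play. I now check the depth: pressing lightly on the -y wall, I lift 6 mm and then 5 mm more to see when the wall ends.

Call:
step_arm([
  [0, 0, 0, -0.1, 0, 0, 1],
  [0, 0, 0, 0, 0, -0.2, 1],
  [0, 0, 0, 0, 0, -0.2, 1],
  [0, 0, 0, 0, 0, -0.2, 1],
  [0, 0, 0, 0, 0, 0, 1],
  [0, 0, 0, 0, 0, 0, 1],
])

```text
t: 18.45
position: [0.5367, 0.199, 0.1537]
eef_rot: [-2.417, -2.007, -0.003]
ft_force: [0.5, 3.0, -1.8]
gripper_width: 0.125
finger_force: 30.0
```

```bash
python3 m.py
```

```text
f x,y(tub),z [-0.08, 3.85, -1.85] p [0.5367 0.199  0.1537] along 294.3 across 490.98 torque [ 1.02 -0.24 -0.18] [ 0.0011  0.0013 -1.    ]
```

Call:
step_arm([
  [0, 0, 0, 0, 0, -0.2, 1],
  [0, 0, 0, 0, 0, -0.2, 1],
  [0, 0, 0, 0, 0, -0.1, 1],
  [0, 0, 0, 0, 0, 0, 1],
  [0, 0, 0, 0, 0, 0, 1],
])

```text
t: 19.15
position: [0.5361, 0.1967, 0.1579]
eef_rot: [2.417, 2.005, -0.004]
ft_force: [-0.2, 1.3, -3.2]
gripper_width: 0.126
finger_force: 30.0
```

```bash
python3 m.py
```

```text
f x,y(tub),z [-0.42, 0.17, -2.59] p [0.5362 0.1972 0.158 ] along 292.47 across 490.74 torque [-0.01 -0.11  0.03] [-6.e-04 -9.e-04 -1.e+00]
```

The wall is still there 7 mm above the contact height and gone at 11.7 mm, so the contact was the notch floor. I re-centre and set down lightly.

Call:
step_arm([
  [0, 0, 0, 0.25, 0, 0, 1],
  [0, 0, 0, 0.25, 0, 0, 1],
  [0, 0, 0, 0, 0, 0.4, 1],
  [0, 0, 0, 0, 0, 0.4, 1],
  [0, 0, 0, 0, 0, 0.2, 1],
  [0, 0, 0, 0, 0, 0, 1],
  [0, 0, 0, 0, 0, 0, 1],
])

```text
t: 20.05
position: [0.5373, 0.2031, 0.1481]
eef_rot: [-2.417, -2.007, 0.0]
ft_force: [-0.7, 0.2, -3.2]
gripper_width: 0.126
finger_force: 30.0
```

```bash
python3 m.py
```

```text
f x,y(tub),z [-0.34, 0.2, -3.06] p [0.5374 0.2031 0.1482] along 298.53 across 490.86 torque [-0.05 -0.05  0.04] [ 3.e-04  3.e-04 -1.e+00]
```

Call:
step_arm([
  [0, 0, 0, 0, 0, 0.05, 1],
  [0, 0, 0, 0, 0, 0.05, 1],
  [0, 0, 0, 0, 0, 0.05, 1],
  [0, 0, 0, 0, 0, 0, 1],
  [0, 0, 0, 0, 0, 0, 1],
  [0, 0, 0, 0, 0, 0, 1],
])

```text
t: 20.85
position: [0.5373, 0.2031, 0.1467]
eef_rot: [-2.417, -2.007, -0.0]
ft_force: [-0.1, -0.3, -2.3]
gripper_width: 0.127
finger_force: 30.0
```

```bash
python3 m.py
```

```text
f x,y(tub),z [-0.31, -0.18, -2.36] p [0.5373 0.2032 0.1467] along 298.54 across 490.79 torque [-0.01 -0.08 -0.01] [ 0.e+00  1.e-04 -1.e+00]
```

Call:
step_arm([
  [0, 0, 0, 0, 0, 0.05, 1],
  [0, 0, 0, 0, 0, 0, 1],
  [0, 0, 0, 0, 0, 0, 1],
  [0, 0, 0, 0, 0, 0, 1],
], force=8)

```text
t: 21.45
position: [0.5374, 0.2032, 0.1463]
eef_rot: [2.417, 2.007, 0.0]
ft_force: [-0.4, -0.4, -1.1]
gripper_width: 0.128
finger_force: 8.0
```

Call:
step_arm([
  [0, 0, 0, 0, 0, 0, 0.85],
  [0, 0, 0, 0, 0, 0, 0.8],
  [0, 0, 0, 0, 0, 0, 0.7],
  [0, 0, 0, 0, 0, 0, 0.6],
  [0, 0, 0, 0, 0, 0, 0.5],
  [0, 0, 0, 0, 0, 0, 0.4],
  [0, 0, 0, 0, 0, 0, 0.4],
  [0, 0, 0, 0, 0, 0, 0.4],
])

```text
t: 22.25
position: [0.5373, 0.2032, 0.1462]
eef_rot: [-2.417, -2.007, -0.0]
ft_force: [-0.5, -0.5, -0.4]
gripper_width: 0.595
finger_force: 0.0
```

```bash
python3 m.py; python3 -c "
from h import *
s=observe();print(s['gripper_width'],s['finger_force'])"
```

```text
f x,y(tub),z [-0.31, 0.06, -0.36] p [0.5373 0.2032 0.1462] along 298.54 across 490.77 torque [-0.01 -0.04 -0.05] [ 0.e+00  1.e-04 -1.e+00]
0.6010446185876142 0.0
```

Released; the basket's weight is on the notch. I retreat straight up.

Call:
step_arm([
  [0, 0, 0, 0, 0, -0.5, 0.4],
  [0, 0, 0, 0, 0, -1, 0.4],
  [0, 0, 0, 0, 0, -2, 0.4],
  [0, 0, 0, 0, 0, -3, 0.4],
  [0, 0, 0, 0, 0, -3, 0.4],
  [0, 0, 0, 0, 0, -3, 0.4],
  [0, 0, 0, 0, 0, -2, 0.4],
  [0, 0, 0, 0, 0, 0, 0.4],
])

```text
t: 23.25
position: [0.5388, 0.2044, 0.2954]
eef_rot: [2.415, 2.005, 0.013]
ft_force: [0.7, 0.5, -0.7]
gripper_width: 0.599
finger_force: 0.0
```

```bash
python3 - <<'E'
from h import *
s,R=togo((.5373,.2032,.16))
c=read_camera('wrist');M=c['mount']
h=cv2.cvtColor(c['img'],cv2.COLOR_RGB2HSV);m=cv2.inRange(h,(45,90,30),(80,255,255));m[:,:230]=0;m[:,340:]=0
p=np.argwhere(m)[:,::-1].astype(np.float32);b=cv2.boxPoints(cv2.minAreaRect(p));o=s['position']+R@M[:3,3]
W=[]
for u,v in b:
    k=R@M[:3,:3]@np.linalg.inv(c['K'])@np.array([u,v,1]);W.append(o+k*(.169-o[2])/k[2])
W=np.array(W);print(b.round(),W.round(4),W.mean(0).round(4),[round(np.linalg.norm(W[i]-W[i-1])*1e3,1) for i in range(4)])
E
```

```text
t 23.25 pos [0.5388 0.2044 0.2954] yhead -10.6 tilt [ 0.0076  0.0035 -1.    ] w 0.5993117072578054 ft [ 0.66  0.47 -0.74] ff 0.0
shift cm [-0.21 -0.22 13.53] turn z None
[[276. 160.]
 [288. 160.]
 [288. 253.]
 [276. 253.]] [[0.5418 0.25   0.169 ]
 [0.5524 0.248  0.169 ]
 [0.5362 0.1595 0.169 ]
 [0.5246 0.1617 0.169 ]] [0.5387 0.2048 0.169 ] [np.float64(90.0), np.float64(10.9), np.float64(90.0), np.float64(11.7)]
```

The handle stands at its seated height (90.0 mm bar length at z=0.169, so hook ≈0.123) and in place. I let it settle and hand in.

Call:
step_arm([
  [0, 0, 0, 0, 0, 0, 0.4],
  [0, 0, 0, 0, 0, 0, 0.4],
  [0, 0, 0, 0, 0, 0, 0.4],
  [0, 0, 0, 0, 0, 0, 0.4],
  [0, 0, 0, 0, 0, 0, 0.4],
])

```text
t: 23.8
position: [0.5372, 0.2031, 0.2907]
eef_rot: [-2.417, -2.007, 0.001]
ft_force: [0.3, 0.8, 0.1]
gripper_width: 0.606
finger_force: 0.0
```

```bash
python3 -c "
from h import *
print(close_job())"
```

```text
the job is handed in; nothing more can be done
None
```

The steel basket is hanging by its hook in the notch of the blue rail, released after I felt both notch walls and the floor. The arm is clear and the job is handed in; no verdict came back.

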